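Unlock the vase mould

ROBOT

A 6-joint arm with a two-finger parallel gripper is mounted at the origin on the work surface. World frame = base frame: x ahead of the robot, y to its left, z up, the work surface at z = 0. Lengths are in mm, angles in rad, forces in N, time in s.
With the tool pointing down it reaches from about 300 to 775 mm from the base axis. Payload 14.6 kg.
Tool frame: the origin (TCP) lies on the centre line of the jaws, within the pads' length; the fingertips stand 19 mm ahead of it and the grasp point (between the pads) is the TCP (bot.tip_reach is the distance from the TCP to the fingertips, in mm); z points along the fingers, y is the line along which they close (so a half turn about z gives the same grasp; the last joint's range is limited). The gripper opens to 85 mm and grips with 20 to 120 N. Pads are 22 mm wide; open, the fingers measure 114 mm over their backs; the gripper's body (76 mm by 85 mm) begins 54 mm behind the grasp point. The pads swing forward as they close: fully open they stand 13 mm farther back than shut.
Start: joints at [-1.257, 0.3, 1.521, -0, 1.321, -0.067], TCP at [204.407, -510.595, 250.281] pointing down, gripper open.
Joint ranges: [-3.03, 3.03], [-0.79, 2.21], [0.23, 2.52], [-1.04, 4.18], [0, 3.07], [-2.55, 2.55]. Speed limits (rad/s): [2.22, 2.22, 2.57, 3.14, 3.14, 3.14].

INTERFACE

Orientations are given as a unit quaternion [w, x, y, z].
In Python, from rig import bot gives the robot as it stands. Calls block until the motion is done:
- bot.move_to(position, orientation): joint-space move of the TCP to a pose.
- bot.servo_line(position, attitude=None, speed=150, until_force=None): straight line of the TCP; attitude=None keeps the orientation; speed is the mean speed in mm/s. With until_force (N) it stops when the force on the tool has changed by that much, and returns True; else False.
- bot.move_joints(angles): joint-space move.
- bot.move_gripper(opening, grip_force=None): finger opening in mm; grip_force is the grip in N (None keeps the last); returns when the fingers have stopped.
- bot.dwell(seconds).
- bot.ik(position, orientation): joint angles nearest the present ones, or None.
- bot.read_state(): the state.
- bot.read_camera(name): name is "scene" or "top"; returns a dict with "image" (384x512x3 uint8, blue, green, red), "depth" (384x512 float32, mm along the optical axis (not along the pixel's ray), 0 where there is no reading), "fovy" (degrees; the focal length in pixels is half the picture's height over the tangent of half this angle, whatever the lens; pixels are square), "cx", "cy" (the principal point, pixels), "eye" and "attitude" of the camera in the world. Camera axes: x right, y down, z forward; pixel columns grow to the right and rows downward; lengths in mm; the calibration is good to about 2 mm. A picture is of the moment at which its call begins.
A pose or a line that the arm cannot do raises bot.MotionError and nothing moves.
- bot.finish_job(): hands the job in; it is judged then, once.
The state is a dict: "clock": time; "joint_positions": joint angles; "qvel": joint speeds; "effort": joint torques, N m; "ee_pos": TCP position; "tool_rot": TCP orientation; "ft_force": force on the tool from outside, world axes, zero at the start; "moment": the same for the moment, N m; "grip_width": finger opening in mm; "grip_force": force on a finger pad.
Only numpy, scipy, OpenCV 4.12 (cv2) and the standard library are available. Lean on these libraries where they do the work, as an engineer would, in place of code of your own. Each camera call takes 0.05 s, during which the arm holds its last target. There are 200 camera calls.

TASK

Two plaster casting moulds stand on the bench. On the vase mould, the one with the narrow pouring hole, swing the keeper bar fully out from behind the bolt's handle, then draw the bolt fully back so that it leaves the staple and the mould can be opened. Leave the bowl mould with the wide hole, and its latch, untouched.

Things in the scene. Friction and masses are not known exactly. Their poses are not given: they have to be found in the camera images.
- vase_mould: Plaster mould to unlock: fixed block 240 (x) x 170 (y) x 110 high, known by its narrow 34 mm round pouring hole (x 45, y 33 in its frame). Origin: centre of underside, on the table; z up. Latch on its flat top, along the line y -40. Only the bolt's handle and the keeper's pin stand tall, to z 170; guide, bar, staple and pivot stay below z 129. Dark parting seam at x 45.
- bowl_mould: Bystander mould, to be left alone: the same block, frame and latch, told apart by its wide 80 mm pouring hole. Origin: centre of its underside.
- keeper (a joint): Vase mould's keeper, rad: flat aluminium bar on an upright pivot at mould x -87, y -40. 0: shut, along +x, its end 2 mm behind the bolt's handle (starts 0 to 0.05); grows towards mould +y (anticlockwise from above); stop 1.6. Swing it by its upright round pin, 14 across, 36 from the pivot (shut: x -51, y -40; z 122 to 170). About 2 N moves it; stays where left.
- bolt (a joint): Vase mould's steel slide bolt, m: 0 locked, its bar through guide (x 22 to 34) and staple (x 61 to 73); grows as its upright round handle, 18 across (axis at mould x 0, y -40 when locked; top z 170), goes towards mould -x; stop, fully back, at 0.040. Blocked while the keeper is shut; then 2 to 3 N moves it; stays where left.

How it is judged:
By the outcome, as a careful person would: the job done as asked, in the order asked, and still so for the second after the job is handed in, with the robot touching nothing.
It also fails if it takes over 42 s, if anything falls off the work surface, if the arm or the gripper's body presses on something with over 40 N, if the wrist force passes 120 N, or if a joint passes its speed limit or range.

## Working session

There is one attempt and no reset: what is moved stays moved. The work goes in short steps, each a Python script; the robot and the scene stay as the last script left them, time stands still between calls to the robot, and variables do not carry over. Pictures are saved under pics/ and viewed, at most 10 in all, crops included, and the job is handed in when it is done.

```bash
mkdir -p pics; python3 - <<'E'
from rig import bot
import cv2,numpy as np
for n in("scene","top"):
    c=bot.read_camera(n)
    np.savez(n+'.npz',**c)
    cv2.imwrite(f'pics/{n}0.png',c["image"]); print(n,c["fovy"],c["cx"],c["cy"],c["eye"],c["attitude"])
s=bot.read_state();print(s["clock"],s["tool_rot"])
E
```

```text
scene 55.67391462363341 252.4851551150956 186.8781354945222 [ 953.88387356 -260.23123822  875.89584079] [-0.22816112  0.82879929  0.49469966 -0.12769688]
top 55.72541770120385 256.99097823062533 195.20470831772093 [409.99997393 -15.13767839 834.22206874] [ 0.06186577 -0.6968346   0.71208409 -0.05941739]
0.1 [-4.94076805e-04  9.81930419e-01  1.89241658e-01 -4.94009675e-05]
```

```bash
ls -la
```

```text
total 2708
drwxr-xr-x  3 agent agent    4096 Dec  3 21:57 .
drwxr-xr-x 23 root  root     4096 Dec  3 21:57 ..
drwxr-xr-x  2 agent agent    4096 Dec  3 21:57 pics
-rw-r--r--  1 agent agent 1378040 Dec  3 21:57 scene.npz
-rw-r--r--  1 agent agent 1378040 Dec  3 21:57 top.npz
```

View pics/top0.png

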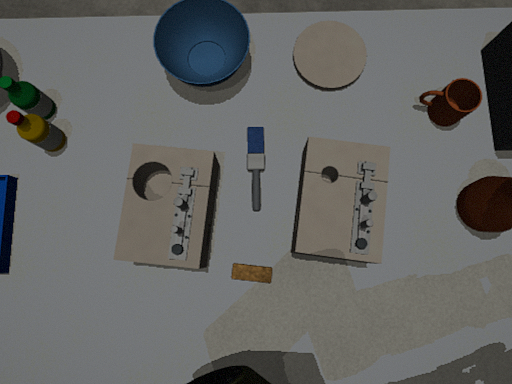

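View pics/scene0.png

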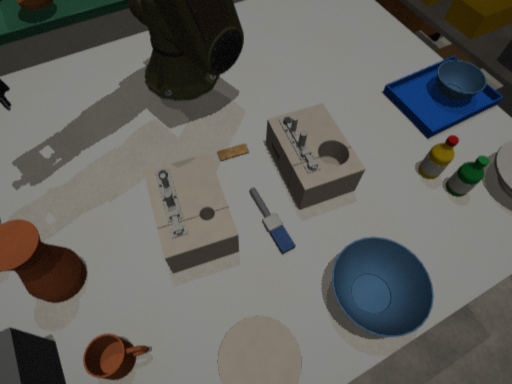

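The top view shows the vase mould on the right: narrow hole at about (330,174), latch line from the staple (367,167) to the pivot (360,243). The bowl mould is on the left, with its wide hole at (153,181). Next I'll fit the top face from depth and cast the hole, seam and pin tops.

```bash
cat > h.py <<'E'
import numpy as np,cv2
from scipy.spatial.transform import Rotation as R
def cam(c):
    f=c["image"].shape[0]/2/np.tan(np.radians(float(c["fovy"]))/2)
    q=c["attitude"]; return f,R.from_quat(np.r_[q[1:],q[0]]).as_matrix()
def cloud(c):
    f,M=cam(c); v,u=np.indices(c["depth"].shape); d=c["depth"].astype(float)
    P=np.stack([(u-c["cx"])/f*d,(v-c["cy"])/f*d,d],-1)
    return P@M.T+c["eye"]
def cast(c,uv,z):
    f,M=cam(c); uv=np.atleast_2d(uv)
    r=np.c_[(uv[:,0]-c["cx"])/f,(uv[:,1]-c["cy"])/f,np.ones(len(uv))]@M.T
    return c["eye"]+r*((z-c["eye"][2])/r[:,2])[:,None]
def proj(c,P):
    f,M=cam(c); p=(np.atleast_2d(P)-c["eye"])@M
    return np.c_[p[:,0]/p[:,2]*f+c["cx"],p[:,1]/p[:,2]*f+c["cy"]]
E
python3 - <<'E'
from h import *
for n,(u0,u1,v0,v1) in {"top":(285,400,125,275),"scene":(140,245,145,275)}.items():
    c=dict(np.load(n+'.npz')); P=cloud(c); z=P[...,2]
    box=np.zeros(z.shape,bool); box[v0:v1,u0:u1]=1
    m=box&(c["depth"]>0)&(z>100)&(z<185)
    flat=m&(abs(z-110)<6)
    print(n,'top z',np.median(z[flat]),flat.sum())
    cs,_=cv2.findContours(m.astype(np.uint8),cv2.RETR_EXTERNAL,cv2.CHAIN_APPROX_NONE)
    k=max(cs,key=cv2.contourArea)[:,0]
    # only the flat-face contour, in world xy at z=110
    W=cast(c,k,110)[:,:2].astype(np.float32); print(cv2.minAreaRect(W))
    t=m&(z>150); print('tall',t.sum())
    nn,l,st,ce=cv2.connectedComponentsWithStats((m&(z>140)).astype(np.uint8))
    for i in range(1,nn): print('blob',st[i],ce[i],np.median(P[l==i],0),P[l==i][:,2].max())
    im=c["image"][v0:v1,u0:u1]; s=4
    cv2.imwrite(f'pics/{n}_crop.png',cv2.resize(im,None,fx=s,fy=s,interpolation=cv2.INTER_CUBIC)[:600])
E
```

```text
top top z 109.3111347163308 8780
((526.3978881835938, -186.88296508789062), (170.86573791503906, 239.97471618652344), 81.12297821044922)
tall 161
blob [363 191  14  12 113] [369.52212389 196.71681416] [ 518.86469991 -223.89158309  167.73194046] 171.40113127243308
blob [361 219  12   9  76] [366.76315789 223.25      ] [ 469.19760394 -215.05814801  167.26850691] 170.6615040475549
scene top z 110.15713261471842 5817
((529.4482421875, -190.47775268554688), (170.34532165527344, 245.03370666503906), 81.0798568725586)
tall 130
blob [160 173   8  12  66] [163.48484848 178.12121212] [ 475.65168595 -221.41453703  163.23432644] 172.20624560209228
blob [163 190  11  14  98] [168.08163265 196.52040816] [ 526.55014066 -230.05644208  165.29715125] 171.89056039273896
```

View pics/top_crop.png

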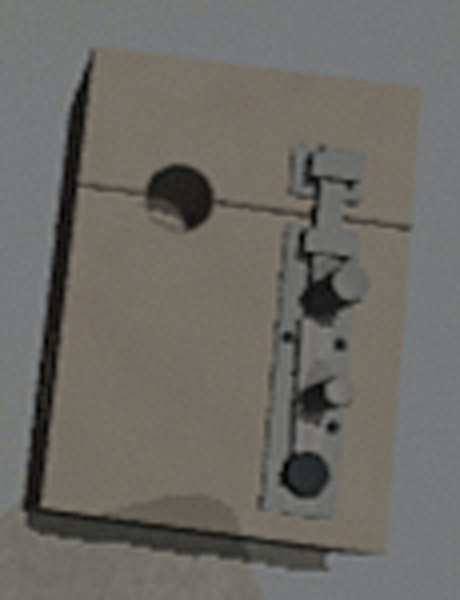

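View pics/scene_crop.png

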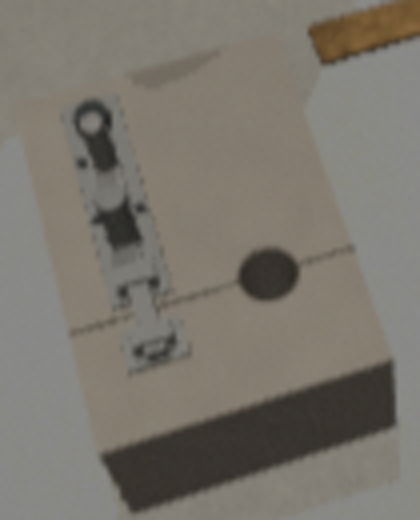

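The crops agree: handle top at about (372,196) and pin top at about (370,222) in the top image, with the pivot at (361,243). The face fits 171 x 240 mm, at 109–110 mm high. I'll check the pin and handle tops against that fit, then check the IK and swing the keeper.

```bash
cat >> h.py <<'E'
C=np.array([526.7,-188.0]); YAW=np.radians(-8.9)
def w(x,y,z): 
    c,s=np.cos(YAW),np.sin(YAW); return [C[0]+c*x-s*y,C[1]+s*x+c*y,z]
def att(psi):  # tool down, closing line along mould-frame angle psi
    a=psi+YAW; y=np.array([np.cos(a),np.sin(a),0]); z=np.array([0,0,-1.])
    q=R.from_matrix(np.c_[np.cross(y,z),y,z]).as_quat(); return [q[3],*q[:3]]
def kp(phi,z): return w(-87+36*np.cos(phi),-40+36*np.sin(phi),z)
E
cat > s1.py <<'E'
from h import *
from rig import bot
c=dict(np.load('top.npz'))
print('handle',cast(c,[372.5,195.75],170),w(0,-40,170)); print('pin',cast(c,[370,222.5],170),w(-51,-40,170))
print('hole',cast(c,[330,173.5],110),w(45,33,110))
best=None
for k in(0,np.pi):
    J=[bot.ik(kp(p,157),att(np.pi/2+p-k)) for p in(0.02,0.8,1.65)]
    print(k,[None if j is None else np.round(j,2) for j in J])
    if all(j is not None for j in J):
        m=max(abs(j[5]) for j in J)
        if best is None or m<best[0]: best=(m,k)
print(best,[bot.ik(w(0,-40,157),att(a)) for a in(0,np.pi)])
E
python3 s1.py
```

```text
handle [[ 519.46579724 -227.96706529  170.        ]] [np.float64(520.5115845480213), np.float64(-227.51839463077556), 170]
pin [[ 469.9879772  -219.65839013  170.        ]] [np.float64(470.1256313937825), np.float64(-219.6281649295027), 170]
hole [[ 577.32135857 -164.020943    110.        ]] [np.float64(576.2636367075049), np.float64(-162.35929181308623), 110]
0 [array([-0.51,  0.33,  1.71, -0.  ,  1.1 , -1.94]), None, None]
3.141592653589793 [array([-0.51,  0.33,  1.71, -0.  ,  1.1 ,  1.2 ]), array([-0.47,  0.29,  1.76, -0.  ,  1.09,  0.46]), array([-0.46,  0.23,  1.84, -0.  ,  1.07, -0.39])]
(np.float64(1.1997994809586547), 3.141592653589793) [array([-4.76553138e-01,  4.30990808e-01,  1.57001463e+00, -4.44089210e-16,
        1.14058722e+00, -3.21218834e-01]), None]
```

Predicted and measured positions agree to within 2 mm. Swinging the keeper.

```bash
cat > s2.py <<'E'
from h import *
from rig import bot
def rep(t):
    s=bot.read_state(); print(t,round(s["clock"],2),np.round(s["ee_pos"],1),'F',np.round(s["ft_force"],1),'w',round(s["grip_width"],1))
A=lambda p: att(p-np.pi/2)
bot.move_to(kp(0.02,230),A(0.02)); bot.move_gripper(42,25); rep('above')
hit=bot.servo_line(kp(0.02,158),speed=80,until_force=10); rep(f'down {hit}')
if hit: raise SystemExit
bot.move_gripper(0,25); rep('grip')
for p in np.r_[np.arange(0.2,1.61,0.2),1.68]:
    hit=bot.servo_line(kp(p,158),A(p),speed=35,until_force=25); rep(f'{p:.2f} {hit}')
    if hit: break
c=bot.read_camera("scene"); cv2.imwrite('pics/s2.png',cv2.resize(c["image"][60:280,80:340],None,fx=2.5,fy=2.5))
E
python3 s2.py
```

```text
above 2.07 [ 470.2 -219.   230. ] F [ 0.2 -0.1 -0.3] w 42.1
down False 3.12 [ 470.5 -219.   158.5] F [ 0.1  0.7 -0.3] w 42.0
grip 3.48 [ 470.4 -219.   158.4] F [-0.2 -0.7  3.9] w 12.8
0.20 False 3.81 [ 470.6 -212.5  158.4] F [-2.7  0.7  6.5] w 13.0
0.40 False 4.17 [ 469.3 -205.5  158.4] F [-3.9 -0.5  6.9] w 13.2
0.60 False 4.53 [ 466.7 -198.8  158.3] F [-5.2 -1.1  6.3] w 13.5
0.80 False 4.88 [ 462.9 -192.8  158.3] F [-6.4 -2.5  7.2] w 12.9
1.00 False 5.24 [ 457.9 -187.7  158.3] F [-7.5 -5.   6.6] w 13.2
1.20 False 5.6 [ 452.1 -183.7  158.3] F [-8.  -7.   6.5] w 13.1
1.40 False 5.96 [ 445.6 -180.9  158.3] F [-7.9 -8.5  5.8] w 12.9
1.60 False 6.32 [ 439.2 -179.3  158.4] F [-1.2 -8.2  2.6] w 13.5
1.68 False 6.57 [ 438.4 -179.7  158.7] F [ 21.3 -14.2 -10.6] w 13.2
```

View pics/s2.png

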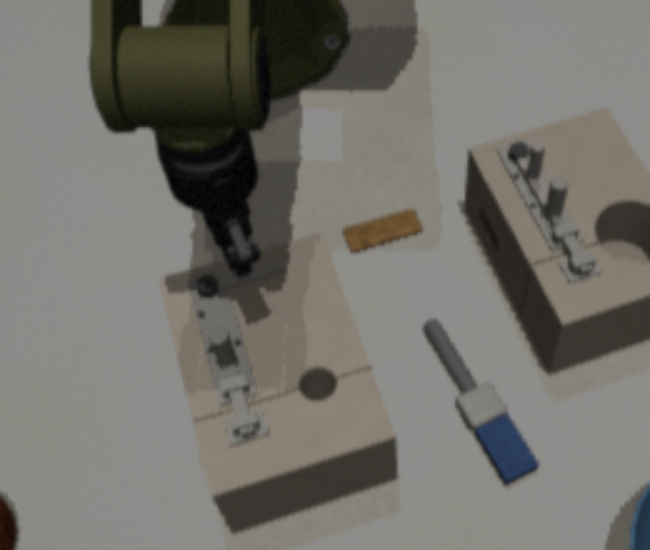

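The force rose to about 21 N against the stop, and the picture shows the gripper over the swung pin near (240,255) with the handle clear. Releasing, then drawing the bolt.

```bash
cat > s3.py <<'E'
from h import *
from rig import bot
def rep(t):
    s=bot.read_state(); print(t,round(s["clock"],2),np.round(s["ee_pos"],1),'F',np.round(s["ft_force"],1),'w',round(s["grip_width"],1))
bot.servo_line(kp(1.63,158),att(1.63-np.pi/2),speed=30); rep('relax')
bot.move_gripper(42); rep('open')
bot.servo_line(kp(1.63,230),speed=120)
bot.move_to(w(0,-40,230),att(0)); rep('above')
c=bot.read_camera("scene"); cv2.imwrite('pics/s3.png',cv2.resize(c["image"][60:280,80:340],None,fx=2.5,fy=2.5))
hit=bot.servo_line(w(0,-40,158),speed=80,until_force=10); rep(f'down {hit}')
if hit: raise SystemExit
bot.move_gripper(0,30); rep('grip')
for x in (-10,-20,-30,-38,-45):
    hit=bot.servo_line(w(x,-40,158),speed=35,until_force=25); rep(f'{x} {hit}')
    if hit: break
E
python3 s3.py
```

```text
relax 6.87 [ 438.9 -179.6  158.5] F [  6.2 -12.   -1.1] w 13.0
open 7.26 [ 437.9 -178.1  157.9] F [-0.2 -0.1  0.6] w 42.0
above 8.47 [ 520.4 -227.5  228.3] F [-0.   0.1 -0.5] w 41.9
down False 9.57 [ 520.8 -227.7  158.6] F [ 0.2 -0.4 -0.5] w 41.9
grip 9.91 [ 520.7 -227.6  158.5] F [-0.4 -0.4  4. ] w 17.1
-10 False 10.34 [ 510.3 -226.   158.5] F [-1.9  0.8  7.2] w 17.3
-20 False 10.78 [ 500.3 -224.4  158.5] F [-2.3  0.6  7.9] w 17.0
-30 False 11.21 [ 490.5 -222.9  158.5] F [-1.7  0.9  7. ] w 17.1
-38 False 11.58 [ 482.5 -221.6  158.5] F [-2.   0.8  8.4] w 16.9
-45 True 11.79 [ 480.8 -221.3  158.7] F [10.2 -0.6 -2.5] w 17.0
```

View pics/s3.png

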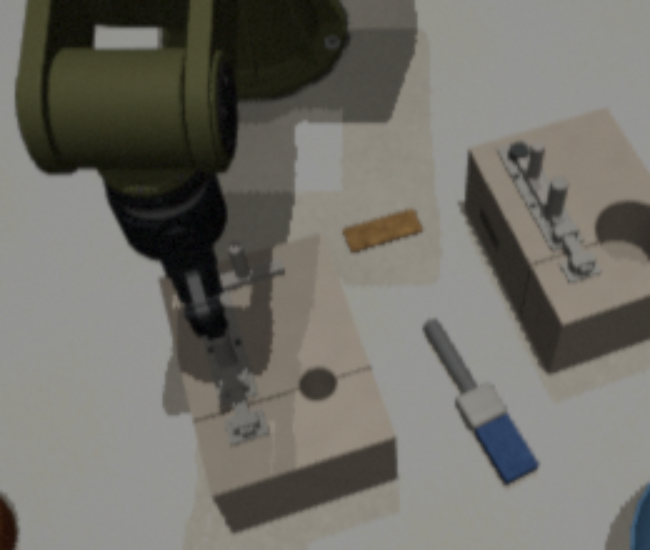

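The keeper now lies across mould +y, its bar end near (283,270). The bolt met its stop after 40.4 mm of travel. Releasing, retreating and checking.

```bash
cat > s4.py <<'E'
from h import *
from rig import bot
s=bot.read_state(); p=list(s["ee_pos"])
bot.move_gripper(40); bot.servo_line([p[0],p[1],250],speed=120)
bot.move_joints([-1.257,0.3,1.521,0,1.321,-0.067])
c=bot.read_camera("top"); P=cloud(c); z=P[...,2]; m=np.zeros(z.shape,np.uint8); m[125:275,285:400]=1
m&=((z>140)&(z<185)).astype(np.uint8)
n,l,st,ce=cv2.connectedComponentsWithStats(m)
for i in range(1,n): print(st[i],ce[i],np.median(P[l==i],0))
print('expect bolt',w(-40,-40,170),'pin',kp(1.6,170))
for q in (w(-40,-40,170),kp(1.6,170)): print(proj(c,q))
cv2.imwrite('pics/s4.png',cv2.resize(c["image"][125:275,100:400],None,fx=2.6,fy=2.6,interpolation=cv2.INTER_CUBIC))
s=bot.read_state(); print(s["clock"],s["ft_force"])
E
python3 s4.py
```

```text
[361 213  14  10 111] [367.78378378 217.56756757] [ 480.04850195 -217.14111736  167.66089983]
[341 237  11   8  68] [346.39705882 240.5       ] [ 438.59922285 -175.43878915  168.18196765]
expect bolt [np.float64(480.9931899172458), np.float64(-221.32997917879683), 170] pin [np.float64(439.08774886269214), np.float64(-178.34457242847176), 170]
[[370.46531364 216.4935287 ]]
[[348.49637671 239.98343926]]
14.5833 [0.1650696  0.04043958 0.58481702]
```

View pics/s4.png

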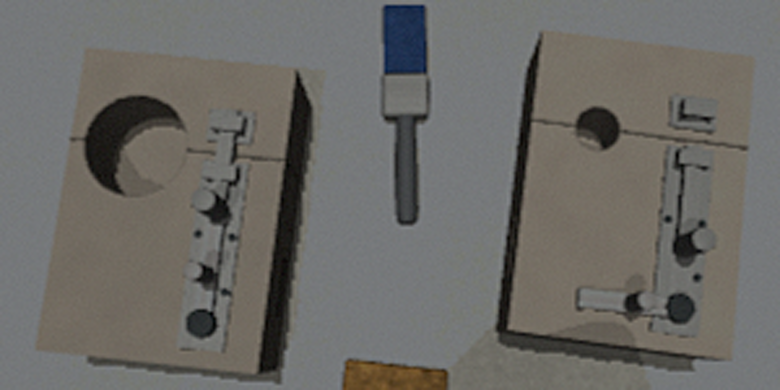

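The picture shows the keeper swung square out (bar end at 580,298), the bolt bar clear of the staple (693,112), and the bowl mould's latch unchanged. By depth the handle moved 39.4 mm and the pin is where 1.6 rad puts it, so I'm handing in.

```bash
python3 -c "
from rig import bot
print(bot.finish_job())"
```

```text
the job is handed in; nothing more can be done
None
```

The vase mould is unlocked: the keeper was swung to its stop, then the bolt drawn back to its stop and clear of the staple. The bowl mould and its latch were left untouched, and the job was handed in at about 14.6 s.

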